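Put the stone tester away in its case

ROBOT

A 6-joint arm with a two-finger parallel gripper is mounted at the origin on the work surface. World frame = base frame: x ahead of the robot, y to its left, z up, the work surface at z = 0. Lengths are in m, angles in rad, forces in N, time in s.
With the tool pointing down it reaches from about 0.3 to 0.75 m from the base axis. Payload 8.5 kg.
Tool frame: the origin (TCP) lies at the very end of the fingers, on their centre line; the grasp point (between the pads) lies arm.grasp_offset behind it (arm.grasp_offset is the distance from the TCP to the grasp point, in m); z points along the fingers, y is the line along which they close (so a half turn about z gives the same grasp; the last joint's range is limited). The gripper opens to 85 mm and grips with 20 to 120 N. Pads are 22 mm wide; open, the fingers measure 114 mm over their backs; the gripper's body (76 mm by 85 mm) begins 54 mm behind the grasp point. The pads swing forward as they close: fully open they stand 13 mm farther back than shut.
Start: joints at [-1.405, 0.381, 1.297, -0, 1.464, -0.215], TCP at [0.204, -0.511, 0.231] pointing down, gripper open.
Joint ranges: [-3.11, 3.11], [-0.89, 2.33], [0.22, 2.48], [-1.42, 4.56], [0.17, 2.85], [-2.88, 2.88]. Speed limits (rad/s): [2.39, 2.39, 3.14, 3.14, 3.14, 3.14].

INTERFACE

Orientations are given as a unit quaternion [x, y, z, w].
In Python, from station import arm gives the robot as it stands. The module is installed in compiled form; this text tells all that it offers.
- The arm moves only by the tool jog_arm, never from a script. Its argument "series" is a list that holds one entry, the list of rows, each a list of 6 numbers: the shift along the tool's x, y, z in mm, then the turn, a rotation vector about the tool's x, y, z in rad. A call has 1 to 20 rows; each row shifts and turns the commanded pose from where the row before left it, along the tool's axes as they then stand; what a row does not reach is not made up. A row lasts 1/8 s, in which the tool goes at most 62.5 mm and 10.7 degrees, less where a joint would pass 70% of its speed; a pose out of reach is approached as far as the arm can. A call is refused whole if a number of a shift passes 62.5 or a number of a turn 0.188, either way. A call with a gripper value outside its range is refused whole. "grip" is the finger opening in mm, from 0 to 85.4, set as the call begins (left out, the last holds). The fingers move at their own pace and stop on an object; "force" is the grip in N (left out, the last holds). Time passes only in rows, so rows that do not move let the fingers close. It gives the time, the measured TCP pose, the force, the opening and the grip force at its end, in the units of the state.
- arm.sense(): the state, without advancing time (a new reading comes with each control period).
- arm.get_image(name): name is "scene" or "top" or "wrist"; returns (picture, depth): 480x640x3 uint8, blue, green, red; 480x640 float32, m along the optical axis (not along the pixel's ray), 0 where there is no reading.
- arm.camera_model(name): a dict with "vertical_fov" (degrees; the focal length in pixels is half the picture's height over the tangent of half this angle, whatever the lens; pixels are square), "cx", "cy" (the principal point, pixels), "R" (3x3) and "t" (3): a world point X has camera coordinates R X + t; the wrist camera has in their place "tool_from_camera" (4x4, takes a point from camera to tool coordinates, whose origin is the TCP and whose axes are the flange's). Camera axes: x right, y down, z forward; pixel columns grow to the right and rows downward; lengths in m; the calibration is good to about 2 mm. A picture is of the moment at which its call begins: read the wrist's pose just before it. camera_model takes no time and is no camera call.
- arm.close_job(): hands the job in; it is judged then, once.
The state is a dict: "time": time; "joint_pos": joint angles; "qd": joint speeds; "joint_efforts": joint torques, N m; "ee_pos": TCP position; "orientation": TCP orientation; "ft_force": force on the tool from outside, world axes, zero at the start; "torque": the same for the moment, N m; "grip_width": opening from 0.0 (shut) to 1.0 (fully open); "grasp_force": force on a finger pad.
Only numpy, scipy, OpenCV 4.12 (cv2) and the standard library are available. Lean on these libraries where they do the work, as an engineer would, in place of code of your own. Each camera call takes 0.05 s, during which the arm holds its last target. There are 200 camera calls.

TASK

Pull the yellow stone tester out of its upright holder and lay it flat on the white sorting pad, letting go of it there; then take it up again and lay it flat, broad face down, in the two forks inside the open black case (either way round). Then lower the case's lid gently, all the way shut, without letting it slam. Do not drop the tester, and leave the other things on the table where they are.

Things in the scene. Friction and masses are not known exactly. Their poses are not given: they have to be found in the camera images.
- tester: yellow pen-like stone tester, 80 g, 150 mm long, origin at mid-length. Own z runs along it to the blunt end (+75 mm); the steel tip is at -75. Body 24 mm wide (own y), 16 thick (own x), from z -40 to +75; black nose 14 x 12 mm, -62 to -40; steel tip 8 mm thick below. Broad faces look along own x; both are alike. It starts standing loosely tip down in the holder, top 161 mm above the table.
- holder: fixed copper-coloured upright square socket, 36 x 36 mm outside, its rim 60 mm above the table, on a 100 x 100 x 8 mm aluminium base plate. Origin on the table under the socket's centre. The slot is 29 mm wide along own y, 21 mm along own x, floor at 11.5 mm; the tester stands in it with its width along the holder's y
- pad: fixed white sorting pad lying on the table, 120 mm (own x) x 200 mm (own y) x 5 mm thick; origin at the centre of its underside
- case: fixed open black instrument case, 170 mm (own x) x 220 mm (own y) x 58 mm high, walls 6 mm, inner floor 6 mm up; origin at the centre of its underside. Own -x is its front (to the robot), the hinge runs along the upper +x rim. Inside: two grey forks (see bed), and along the rear a raised blue strip with stones, 27 mm high, x = 38 to 74 mm
- bed (a point): where the tester's origin belongs, lying along the case's y: 39 mm above the table, at case x = -34, y = 0; axes as the case's. Two forks, 12 mm long, at y = -45 and +45 mm carry it: seat 31 mm above the table, prongs up to 46 mm, 30 mm apart (x); outside of the prongs 50 mm. Between the forks, 39 mm either side of the middle, is room for fingers
- lid (a joint): angle of the lid: 0 = fully shut, flat on the case; about 1.57 = upright; 1.75 = leaning back on its stop. A light friction holds it near upright; below about 1.3 it falls shut under its weight (lid 0.2 kg)
- lid_bar (a point): middle of the brass bar on the lid's free edge, 10 mm in diameter, parallel to the hinge (case's y), free over 92 mm between two arms; its axis is 200 mm from the hinge axis and 30 mm beyond the lid's edge, in the plane of the 10 mm thick lid. When shut it is 64 mm above the table
- lid_hinge (a point): middle of the hinge axis, on the case's upper rear rim, 64 mm above the table, 85 mm behind the case's origin
- gem_jar: bystander: amber glass jar with black cap, 52 mm in diameter, 62 mm high, origin at its underside
- figurine: bystander: small amber carved figure, 36 mm in diameter, 58 mm high, origin at its underside
- loupe: bystander: dark steel folding loupe, 30 mm in diameter, 22 mm high, origin at its underside
- calculator: bystander: silver calculator, 150 x 100 x 20 mm, origin at its underside
- vase: bystander: white vase with pink flowers, 64 mm in diameter, 150 mm high, origin at its underside
- stone_box: bystander: flat white stone box, 50 x 50 x 20 mm with pink stones on it, origin at its underside
Not all that is in view belongs to the job. Of the things like the tester, leave any that is red; of the rest the larger one is meant.

How it is judged:
By the outcome, as a careful person would: the job done as asked, in the order asked, and still so for the second after the job is handed in, with the robot touching nothing.
It also fails if it takes over 64 s, if anything falls off the work surface, if the arm or the gripper's body presses on something with over 40 N, if the wrist force passes 120 N, or if a joint passes its speed limit or range.

## Working session

There is one attempt and no reset: what is moved stays moved. The work goes in short steps, Python scripts to look and compute and a tool call to move; the robot and the scene stay as the last step left them, time stands still between calls to the robot, and variables do not carry over. Pictures are saved under pics/ and viewed, at most 10 in all, crops included, and the job is handed in when it is done.

Besides the shell and the picture viewer there is one more tool, called after ">>>" in YAML: its name, and indented under it one key for each argument. jog_arm: Moves the arm, as the interface text tells. Its arguments: {"type":"object","properties":{"series":{"type":"array"},"grip":{"type":"number"},"force":{"type":"number"}},"required":["series"]}

```bash
mkdir -p pics
python3 - <<'E'
from station import arm
import cv2,numpy as np
s=arm.sense();print(s,arm.grasp_offset)
for n in("scene","top"):
    i,d=arm.get_image(n);cv2.imwrite(f"pics/{n}0.png",i);np.savez(f"{n}0.npz",i=i,d=d);print(n,arm.camera_model(n),(d>0).mean())
print(arm.camera_model("wrist"))
E
```

```text
{'time': 0.0, 'joint_pos': array([-1.40531450e+00,  3.81188651e-01,  1.29821922e+00,  2.94948743e-05,
        1.46360684e+00, -2.15282888e-01]), 'qd': array([-8.48378844e-04, -6.45784466e-05, -8.44155160e-05, -7.68658971e-04,
       -8.17440232e-04,  1.93973687e-03]), 'joint_efforts': array([ 2.54588937e-03, -4.48460519e+01, -2.31274438e+01, -2.85973528e-05,
        4.80211238e-03, -2.54265665e-06]), 'ee_pos': array([ 0.20436362, -0.51032302,  0.23072974]), 'orientation': array([ 9.81932004e-01,  1.89232749e-01,  3.23602965e-05, -7.10443516e-04]), 'ft_force': array([0.29237276, 0.32509473, 1.61522995]), 'torque': array([-0.01873444, -0.03440988, -0.01345045]), 'grasp_force': 0.0, 'grip_width': 0.9976035502831417} 0.0187
scene {'vertical_fov': 46.60727606468569, 'cx': 318.6797811655049, 'cy': 240.30651481456985, 'R': array([[ 6.76733578e-01,  7.36227836e-01,  4.88550740e-04],
       [ 4.46074601e-01, -4.09499408e-01, -7.95818877e-01],
       [-5.85703948e-01,  5.38775286e-01, -6.05534537e-01]]), 't': array([-0.30216025, -0.1988396 ,  1.88769389])} 0.987958984375
top {'vertical_fov': 45.804156191049515, 'cx': 317.4917541148244, 'cy': 241.978649272926, 'R': array([[ 0.0185093 , -0.99971634, -0.0149879 ],
       [-0.99804749, -0.01757985, -0.05993453],
       [ 0.05965404,  0.01606798, -0.99808978]]), 't': array([-0.08188254,  0.52886924,  1.45242635])} 0.9958072916666667
{'vertical_fov': 66.00054847060912, 'cx': 316.9521028435661, 'cy': 244.5605962786892, 'tool_from_camera': array([[-3.94860350e-04, -9.56219606e-01, -2.92649807e-01,
         7.48900247e-02],
       [ 9.99999919e-01, -3.98575618e-04, -4.69315097e-05,
         1.72950955e-05],
       [-7.17662480e-05, -2.92649802e-01,  9.56219686e-01,
        -1.43679900e-01],
       [ 0.00000000e+00,  0.00000000e+00,  0.00000000e+00,
         1.00000000e+00]])}
```

View pics/scene0.png

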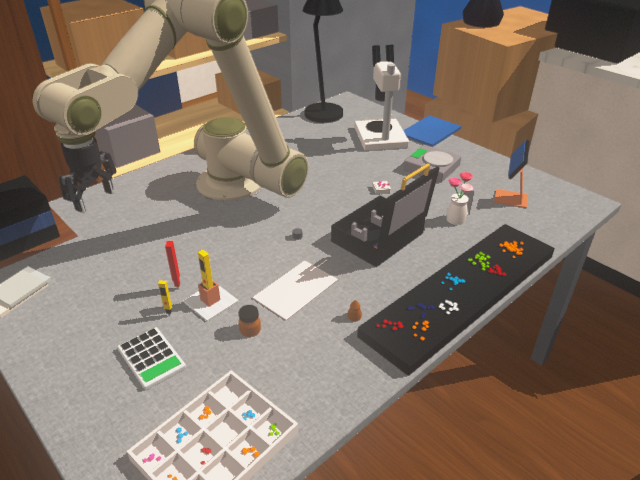

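View pics/top0.png

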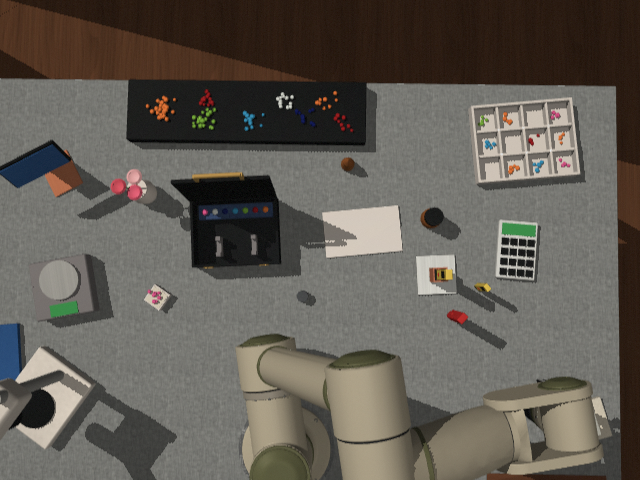

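Scene view candidates: red pen at (172,263), which is excluded; small yellow pen at (165,295); larger yellow pen in the copper holder at (206,270). The larger yellow one is meant. In the top view it is at (440,274), the pad at (362,232), the case at (235,225) and the bar at (218,177).

```bash
cat > h.py <<'E'
import cv2,numpy as np
from station import arm
from scipy.spatial.transform import Rotation as Ro
def K(m): return 240/np.tan(np.radians(m["vertical_fov"])/2)
def cloud(n,d,m=None):
    m=m or arm.camera_model(n);f=K(m);v,u=np.mgrid[:480,:640]
    c=np.stack([(u-m["cx"])/f*d,(v-m["cy"])/f*d,d],-1)
    return (c-m["t"])@m["R"] if "R" in m else c
def ray(m,uv,z):
    f=K(m);uv=np.atleast_2d(uv).astype(float)
    r=np.c_[(uv[:,0]-m["cx"])/f,(uv[:,1]-m["cy"])/f,np.ones(len(uv))]@m["R"];o=-m["R"].T@m["t"]
    return o+r*((z-o[2])/r[:,2])[:,None]
def big(mask):
    cs,_=cv2.findContours(mask.astype(np.uint8),0,2);return max(cs,key=cv2.contourArea)
E
python3 - <<'E'
from h import *
a=np.load("top0.npz");b=np.load("scene0.npz")
s=b["i"][220:340,120:270];t=a["i"][240:330,400:520]
cv2.imwrite("pics/crop1.png",np.hstack([cv2.resize(s,(400,320),interpolation=2),cv2.resize(t,(400,320),interpolation=2)]))
m=arm.camera_model("top");P=cloud("top",a["d"]);i=a["i"].astype(int);hsv=cv2.cvtColor(a["i"],40)
def rect(mask,z,nm):
    c=big(mask)[:,0];q=ray(m,c,z)[:,:2].astype(np.float32);r=cv2.minAreaRect(q*1000);print(nm,r)
def box(u0,u1,v0,v1):
    k=np.zeros((480,640),bool);k[v0:v1,u0:u1]=1;return k
white=(hsv[...,1]<45)&(hsv[...,2]>185)
rect(white&box(310,415,195,265),.005,"pad"); rect(white&box(408,465,245,305),.008,"plate")
for n,A in(("top",a),("scene",b)):
    H=cv2.cvtColor(A["i"],40);Q=cloud(n,A["d"])
    yel=(H[...,0]>18)&(H[...,0]<34)&(H[...,1]>150)&(H[...,2]>90)
    w=np.linalg.norm
    for z0,z1 in((.152,.175),(.23,.3)):
        k=yel&(Q[...,2]>z0)&(Q[...,2]<z1); p=Q[k]
        if len(p): print(n,z0,len(p),p.mean(0).round(4),p.min(0).round(3),p.max(0).round(3),np.linalg.svd(p-p.mean(0))[2][0].round(3))
# case: blue strip & rims
blk=box(170,290,165,275)
for z0,z1 in((.05,.063),(.04,.048)):
    k=blk&(P[...,2]>z0)&(P[...,2]<z1);p=P[k];print("case",z0,len(p),cv2.minAreaRect((p[:,:2]*1000).astype(np.float32)))
for nm,bx in(("redpen",(440,475,300,330)),("smallpen",(470,500,275,300)),("jar",(418,448,200,232)),("vase",(110,160,165,210)),("fig",(335,360,150,175)),("loupe",(295,318,285,308)),("stone",(140,175,280,312))):
    p=P[box(*bx)];p=p[p[:,2]>.012];print(nm,p.mean(0).round(3),p[:,2].max().round(3))
E
```

```text
pad ((561.489013671875, -187.00987243652344), (116.33985900878906, 197.77444458007812), 6.305389404296875)
plate ((452.78326416015625, -378.7995300292969), (95.75735473632812, 97.94816589355469), 3.1571056842803955)
top 0.152 63 [ 0.4529 -0.3775  0.1616] [ 0.443 -0.385  0.153] [ 0.464 -0.371  0.168] [-0.999 -0.037  0.004]
scene 0.152 65 [ 0.4545 -0.3801  0.1596] [ 0.441 -0.388  0.153] [ 0.465 -0.371  0.165] [ 0.978  0.041 -0.203]
scene 0.23 80 [0.6585 0.1426 0.2659] [0.652 0.092 0.262] [0.664 0.195 0.27 ] [ 0.057 -0.998 -0.002]
case 0.05 682 ((549.5010375976562, 138.20611572265625), (170.13128662109375, 222.73471069335938), 4.059695243835449)
case 0.04 173 ((548.2943725585938, 135.00860595703125), (167.67703247070312, 215.93264770507812), 3.769911766052246)
redpen [ 0.356 -0.403  0.14 ] 1.48
smallpen [ 0.426 -0.481  0.079] 0.117
jar [ 0.593 -0.354  0.082] 1.48
vase [0.65  0.37  0.118] 1.48
fig [ 0.72  -0.143  0.102] 1.48
loupe [ 0.394 -0.037  0.063] 1.48
stone [0.384 0.328 0.053] 1.48
```

View pics/crop1.png

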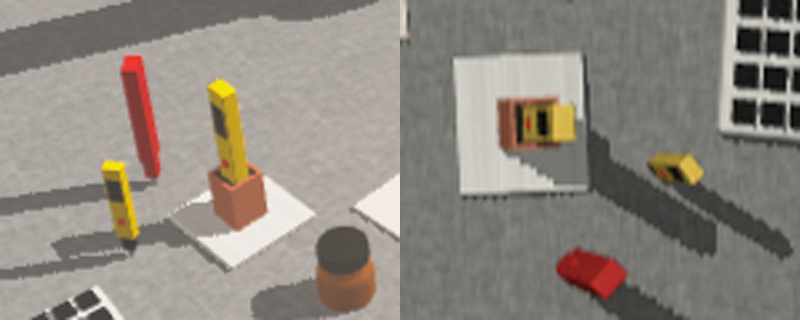

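The enlarged crop confirms it: the larger yellow pen stands in the copper socket at crop (228,130) left and (548,122) right. The red pen and the smaller yellow pen stay where they are. First I move clear of the holder and turn the tool, with camera side to −y.

>>> jog_arm:
  series:
    - [[33, -23, -8, 0, 0, 0], [33, -23, -8, 0, 0, 0], [33, -23, -8, 0, 0, 0], [33, -23, -8, 0, 0, 0], [33, -23, -8, 0, 0, 0], [33, -23, -8, 0, 0, 0], [33, -23, -8, 0, 0, 0], [33, -23, -8, 0, 0, 0], [33, -23, -8, 0, 0, 0], [0, 0, 0, 0, 0, 0.18], [0, 0, 0, 0, 0, 0.18], [0, 0, 0, 0, 0, 0.18], [0, 0, 0, 0, 0, 0.18], [0, 0, 0, 0, 0, 0.18], [0, 0, 0, 0, 0, 0.18], [0, 0, 0, 0, 0, 0.18], [0, 0, 0, 0, 0, 0.18]]
  grip: 85

```text
time: 2.22
ee_pos: [0.4031, -0.2079, 0.303]
orientation: [0.862, -0.508, -0.0, -0.0]
ft_force: [-0.3, 0.6, -0.2]
grip_width: 0.996
grasp_force: 0.0
```

Run:
```python
from h import *
s=arm.sense();print(s["time"],s["joint_pos"].round(3),s["ee_pos"].round(4),Ro.from_quat(s["orientation"]).as_matrix().round(3))
```

```text
2.225 [-0.738  0.162  1.4   -0.     1.581  1.898] [ 0.4031 -0.2079  0.303 ] [[ 0.484 -0.875 -0.001]
 [-0.875 -0.484  0.001]
 [-0.001  0.    -1.   ]]
```

>>> jog_arm:
  series:
    - [[0, 0, 0, 0, 0, 0.153], [0, 0, 0, 0, 0, 0.153], [0, 0, 0, 0, 0, 0.153], [0, 0, 0, 0, 0.18, 0], [0, 0, 0, 0, 0.18, 0], [0, 0, 0, 0, 0.18, 0]]

```text
time: 2.98
ee_pos: [0.4032, -0.208, 0.3037]
orientation: [0.699, -0.663, 0.196, 0.185]
ft_force: [-0.7, -0.8, 0.1]
grip_width: 0.994
grasp_force: 0.0
```

Run:
```python
from h import *
s=arm.sense();print(s["time"],s["joint_pos"].round(4).tolist(),s["ee_pos"].round(4).tolist(),s["orientation"].round(4).tolist())
```

```text
2.975 [-0.482, 0.0895, 1.5924, -0.4981, 1.2036, 2.7279] [0.4032, -0.208, 0.3037] [0.6987, -0.6627, 0.1961, 0.185]
```

```bash
cat > fk.py <<'E'
from h import *
from scipy.optimize import least_squares
D=[([-1.40531,.38119,1.29822,0,1.46361,-.21528],[.20436,-.51032,.23073],[.98193,.18923,0,-.0007]),
([-.738,.162,1.4,0,1.581,1.898],[.4031,-.2079,.303],[.862,-.508,0,0]),
([-.482,.0895,1.5924,-.4981,1.2036,2.7279],[.4032,-.208,.3037],[.6987,-.6627,.1961,.185])]
def fk(q,p):
    h,L2,L3,e,d6,e2=p;E=lambda a,x:Ro.from_euler(a,x)
    A=E('z',q[0]);B=A*E('y',q[1]);C=B*E('y',q[2]);W=C*E('z',q[3])*E('y',q[4])*E('z',q[5]+np.pi/2)
    W0=C*E('z',q[3])
    return np.array([0,0,h])+B.apply([0,0,L2])+C.apply([0,e,L3])+W0.apply([0,e2,0])+W.apply([0,0,d6]),W
def fit():
    r=lambda p:np.r_[np.concatenate([fk(q,p)[0]-x for q,x,_ in D]),1e-3*(np.array(p)-p0)]
    p0=np.array([.3,.4,.4,.1,.3,0]);return least_squares(r,p0)
P=fit().x
LO=np.array([-3.11,-.89,.22,-1.42,.17,-2.88]);HI=np.array([3.11,2.33,2.48,4.56,2.85,2.88])
def ik(x,R,q0=None,n=30):
    rng=np.random.default_rng(0);best=[]
    for k in range(n):
        q=np.array(q0) if (k==0 and q0 is not None) else rng.uniform(LO,HI)
        f=lambda q:(lambda o:np.r_[o[0]-x,(R.inv()*o[1]).as_rotvec()*.3])(fk(q,P))
        s=least_squares(f,np.clip(q,LO+1e-3,HI-1e-3),bounds=(LO,HI))
        if np.linalg.norm(s.fun)<1e-3 and not any(np.allclose(s.x,b,atol=.02) for b in best):best.append(s.x)
    return best
E
python3 - <<'E'
from fk import *
print(P,[ (np.abs(fk(q,P)[0]-x).max().round(4),(Ro.from_quat(o).inv()*fk(q,P)[1]).magnitude().round(3)) for q,x,o in D])
def R(z,x):
    z=np.array(z,float);x=np.array(x,float);return Ro.from_matrix(np.c_[x,np.cross(z,x),z])
c=np.cos;s=np.sin
for t in(0,30,45,60,90):
    a=np.radians(t)
    for sg in(1,-1):
        z=[0,sg*c(a),-s(a)];xu=[0,sg*s(a),c(a)]
        for up in(1,-1):
            Rr=R(z,np.array(xu)*up);x=np.array([.4535,-.379,.11])+.0187*np.array(z)
            print("tilt",t,"dir y",sg,"x up",up,[b.round(2).tolist() for b in ik(x,Rr,n=12)])
E
```

```text
Traceback (most recent call last):
AttributeError: 'float' object has no attribute 'round'
```

Run:
```python
from fk import *
print(P,[ (np.abs(fk(q,P)[0]-x).max(),(Ro.from_quat(o).inv()*fk(q,P)[1]).magnitude()) for q,x,o in D])
def R(z,x):
    z=np.array(z,float);x=np.array(x,float);return Ro.from_matrix(np.c_[x,np.cross(z,x),z])
c=np.cos;s=np.sin
for t in(0,30,45,60,90):
    a=np.radians(t)
    for sg in(1,-1):
        z=[0,sg*c(a),-s(a)];xu=[0,sg*s(a),c(a)]
        for up in(1,-1):
            Rr=R(z,np.array(xu)*up);x=np.array([.4535,-.379,.11])+.0187*np.array(z)
            print("tilt",t,"dir y",sg,"x up",up,[b.round(2).tolist() for b in ik(x,Rr,n=12)])
```

```text
[ 3.58456351e-02  5.20264581e-01  3.47826859e-01  1.16428733e-01
  2.49260110e-01 -2.19980373e-04] [(np.float64(0.0021464855030300933), 4.555392776011871e-05), (np.float64(0.005773952322601306), 0.0014137087630646064), (np.float64(0.005393141373088606), 0.00016256908124164017)]
tilt 0 dir y 1 x up 1 [[-1.08, 1.06, 1.06, 0.79, 2.43, -0.92]]
tilt 0 dir y 1 x up -1 [[-1.08, 1.06, 1.06, 0.79, 2.43, 2.23]]
tilt 0 dir y -1 x up 1 [[-0.56, 0.7, 2.07, 4.18, 1.37, -1.89]]
tilt 0 dir y -1 x up -1 [[-0.56, 0.7, 2.07, 4.18, 1.37, 1.25]]
tilt 30 dir y 1 x up 1 [[-1.06, 0.89, 1.08, 0.51, 2.1, -1.03]]
tilt 30 dir y 1 x up -1 [[-1.06, 0.89, 1.08, 0.51, 2.1, 2.11]]
tilt 30 dir y -1 x up 1 []
tilt 30 dir y -1 x up -1 []
tilt 45 dir y 1 x up 1 [[-1.04, 0.8, 1.14, 0.39, 1.89, -1.05]]
tilt 45 dir y 1 x up -1 [[-1.04, 0.8, 1.14, 0.39, 1.89, 2.09]]
tilt 45 dir y -1 x up 1 []
tilt 45 dir y -1 x up -1 [[-0.68, 0.45, 1.84, -1.17, 0.64, 0.23]]
tilt 60 dir y 1 x up 1 [[-1.0, 0.7, 1.23, 0.27, 1.66, -1.04]]
tilt 60 dir y 1 x up -1 [[-1.0, 0.7, 1.23, 0.27, 1.66, 2.1]]
tilt 60 dir y -1 x up 1 [[-0.75, 0.45, 1.72, -0.61, 0.69, 2.81]]
tilt 60 dir y -1 x up -1 [[-0.75, 0.45, 1.72, -0.61, 0.69, -0.33]]
tilt 90 dir y 1 x up 1 [[-0.89, 0.53, 1.47, 0.0, 1.14, -0.89]]
tilt 90 dir y 1 x up -1 [[-0.89, 0.53, 1.47, 0.0, 1.14, 2.25]]
tilt 90 dir y -1 x up 1 [[-0.89, 0.53, 1.47, 0.0, 1.14, 2.25]]
tilt 90 dir y -1 x up -1 [[-0.89, 0.53, 1.47, 0.0, 1.14, -0.89]]
```

```bash
cat > plan.py <<'E'
from fk import *
from scipy.linalg import expm,logm
def T(R,x): M=np.eye(4);M[:3,:3]=R.as_matrix();M[:3,3]=x;return M
def Rzx(z,x):
    z=np.array(z,float);z/=np.linalg.norm(z);x=np.array(x,float);x-=z*(x@z);x/=np.linalg.norm(x)
    return Ro.from_matrix(np.c_[x,np.cross(z,x),z])
def plan(wps,check=True,start=None):
    """wps: (pos,R or None keep,mm/row). prints equal rows per leg"""
    s=arm.sense();A=T(Ro.from_quat(s["orientation"]),s["ee_pos"]) if start is None else start;q=s["joint_pos"]
    print("t",s["time"],"at",s["ee_pos"].round(4),"q",q.round(2))
    for x,R,v in wps:
        R=R or Ro.from_matrix(A[:3,:3]);B=T(R,x);M=np.linalg.inv(A)@B
        ang=Ro.from_matrix(M[:3,:3]).magnitude();n=int(np.ceil(max(np.linalg.norm(M[:3,3])*1e3/v,ang/.178,1)))
        S=expm(np.real(logm(M))/n);row=np.r_[S[:3,3]*1e3,Ro.from_matrix(S[:3,:3]).as_rotvec()]
        row=np.r_[row[:3].round(1),row[3:].round(3)]
        St=T(Ro.from_rotvec(row[3:]),row[:3]/1e3);A=A@np.linalg.matrix_power(St,n)
        print(n,"x",row.tolist(),"->",A[:3,3].round(4))
        if check:
            b=ik(A[:3,3],Ro.from_matrix(A[:3,:3]),q,1)
            print("   q",b[0].round(2) if b else "NO IK")
            if b:q=b[0]
    return A
E
python3 - <<'E'
from plan import *
w=np.radians(2.7);u=np.array([-np.sin(w),np.cos(w),0])   # approach dir (world +y yawed)
t=np.radians(20);Z=np.array([0,0,1.])
zt=np.cos(t)*u-np.sin(t)*Z;xt=np.sin(t)*u+np.cos(t)*Z
C=np.array([.4537,-.379,.14]);g=C+.007*zt
Rd=Rzx(-Z,u);Rt=Rzx(zt,xt);pre=g-.1*zt
Rdm=Rzx(-Z,-u);Rs=Rzx(-Z,[1,0,0])
x0=arm.sense()["ee_pos"]
plan([(x0,Rdm,40),(x0,Rs,40),(x0,Rd,40),([.4537,-.46,.36],None,45),([.4537,-.475,.30],Rt,40),(pre,None,40),(g,None,13)])
E
```

```text
t 2.975 at [ 0.4032 -0.208   0.3037] q [-0.48  0.09  1.59 -0.5   1.2   2.73]
4 x [0.0, 0.0, -0.0, -0.001, -0.136, 0.001] -> [ 0.4032 -0.208   0.3037]
   q [-0.73  0.18  1.38 -0.    1.58  2.36]
9 x [0.0, -0.0, 0.0, 0.0, -0.0, -0.169] -> [ 0.4032 -0.208   0.3037]
   q [-0.73  0.18  1.38 -0.    1.58  0.84]
10 x [-0.0, -0.0, 0.0, 0.0, 0.0, -0.162] -> [ 0.4032 -0.208   0.3037]
   q [-0.73  0.18  1.38 -0.    1.58 -0.78]
6 x [-42.4, 6.4, -9.3, 0.0, 0.0, 0.0] -> [ 0.4539 -0.4601  0.36  ]
   q [-0.97  0.7   0.34 -0.    2.1  -1.02]
7 x [-6.5, -0.1, 6.8, -0.0, 0.175, -0.0] -> [ 0.4538 -0.4748  0.2999]
   q NO IK
4 x [-29.4, 1.2, 12.9, 0.0, 0.0, 0.0] -> [ 0.458  -0.4662  0.1717]
   q [-1.12  1.22  0.22  1.02  2.69 -0.46]
8 x [-0.0, -0.0, 12.5, 0.0, 0.0, 0.0] -> [ 0.4535 -0.3723  0.1376]
   q [-1.07  0.96  0.94  0.6   2.33 -0.96]
```

Run:
```python
from plan import *
w=np.radians(2.7);u=np.array([-np.sin(w),np.cos(w),0]);Z=np.array([0,0,1.])
x0=arm.sense()["ee_pos"]
for td in(20,30):
    t=np.radians(td);zt=np.cos(t)*u-np.sin(t)*Z;xt=np.sin(t)*u+np.cos(t)*Z
    C=np.array([.4537,-.379,.14]);g=C+.007*zt
    Rd=Rzx(-Z,u);Rt=Rzx(zt,xt);Rdm=Rzx(-Z,-u);Rs=Rzx(-Z,[1,0,0])
    plan([(x0,Rdm,40),([.425,-.26,.3],Rs,40),([.4537,-.34,.29],Rd,40),(g+[0,0,.12],Rt,40),(g,None,30)])
```

```text
t 2.975 at [ 0.4032 -0.208   0.3037] q [-0.48  0.09  1.59 -0.5   1.2   2.73]
4 x [0.0, 0.0, -0.0, -0.001, -0.136, 0.001] -> [ 0.4032 -0.208   0.3037]
   q [-0.73  0.18  1.38 -0.    1.58  2.36]
9 x [6.5, 2.2, 0.4, 0.0, -0.0, -0.169] -> [ 0.425  -0.2596  0.3002]
   q [-0.78  0.27  1.27 -0.    1.6   0.79]
10 x [-3.6, 8.8, 1.0, 0.0, 0.0, -0.162] -> [ 0.4533 -0.3399  0.2903]
   q [-0.85  0.41  1.08 -0.    1.65 -0.9 ]
7 x [-6.8, -0.2, 1.8, -0.0, 0.175, -0.0] -> [ 0.4534 -0.3728  0.2577]
   q [-1.07  0.9   0.71  0.83  2.55 -0.67]
5 x [-22.6, 0.0, 8.3, 0.0, 0.0, 0.0] -> [ 0.4532 -0.3723  0.1374]
   q [-1.07  0.96  0.94  0.6   2.33 -0.96]
t 2.975 at [ 0.4032 -0.208   0.3037] q [-0.48  0.09  1.59 -0.5   1.2   2.73]
4 x [0.0, 0.0, -0.0, -0.001, -0.136, 0.001] -> [ 0.4032 -0.208   0.3037]
   q [-0.73  0.18  1.38 -0.    1.58  2.36]
9 x [6.5, 2.2, 0.4, 0.0, -0.0, -0.169] -> [ 0.425  -0.2596  0.3002]
   q [-0.78  0.27  1.27 -0.    1.6   0.79]
10 x [-3.6, 8.8, 1.0, 0.0, 0.0, -0.162] -> [ 0.4533 -0.3399  0.2903]
   q [-0.85  0.41  1.08 -0.    1.65 -0.9 ]
6 x [-7.7, -0.2, 2.9, -0.0, 0.175, 0.0] -> [ 0.4536 -0.3729  0.2566]
   q [-1.06  0.86  0.7   0.67  2.47 -0.77]
5 x [-20.8, -0.0, 12.0, 0.0, 0.0, 0.0] -> [ 0.4535 -0.3729  0.1366]
   q [-1.06  0.9   0.96  0.51  2.22 -1.  ]
```

>>> jog_arm:
  series:
    - [[0, 0, 0, -0.001, -0.136, 0.001], [0, 0, 0, -0.001, -0.136, 0.001], [0, 0, 0, -0.001, -0.136, 0.001], [0, 0, 0, -0.001, -0.136, 0.001], [6.5, 2.2, 0.4, 0, 0, -0.169], [6.5, 2.2, 0.4, 0, 0, -0.169], [6.5, 2.2, 0.4, 0, 0, -0.169], [6.5, 2.2, 0.4, 0, 0, -0.169], [6.5, 2.2, 0.4, 0, 0, -0.169], [6.5, 2.2, 0.4, 0, 0, -0.169], [6.5, 2.2, 0.4, 0, 0, -0.169], [6.5, 2.2, 0.4, 0, 0, -0.169], [6.5, 2.2, 0.4, 0, 0, -0.169]]
  grip: 60

```text
time: 4.6
ee_pos: [0.4249, -0.2598, 0.2991]
orientation: [1.0, 0.002, -0.002, -0.002]
ft_force: [0.2, 1.1, -0.4]
grip_width: 0.702
grasp_force: 0.0
```

>>> jog_arm:
  series:
    - [[-3.6, 8.8, 1, 0, 0, -0.162], [-3.6, 8.8, 1, 0, 0, -0.162], [-3.6, 8.8, 1, 0, 0, -0.162], [-3.6, 8.8, 1, 0, 0, -0.162], [-3.6, 8.8, 1, 0, 0, -0.162], [-3.6, 8.8, 1, 0, 0, -0.162], [-3.6, 8.8, 1, 0, 0, -0.162], [-3.6, 8.8, 1, 0, 0, -0.162], [-3.6, 8.8, 1, 0, 0, -0.162], [-3.6, 8.8, 1, 0, 0, -0.162], [-6.8, -0.2, 1.8, 0, 0.175, 0], [-6.8, -0.2, 1.8, 0, 0.175, 0], [-6.8, -0.2, 1.8, 0, 0.175, 0], [-6.8, -0.2, 1.8, 0, 0.175, 0], [-6.8, -0.2, 1.8, 0, 0.175, 0], [-6.8, -0.2, 1.8, 0, 0.175, 0], [-6.8, -0.2, 1.8, 0, 0.175, 0]]

```text
time: 6.72
ee_pos: [0.4529, -0.3733, 0.2556]
orientation: [0.564, 0.589, 0.399, -0.42]
ft_force: [-0.1, 0.5, 0.1]
grip_width: 0.702
grasp_force: 0.0
```

```bash
cat > where.py <<'E'
from plan import *
s=arm.sense();print(s["time"],s["joint_pos"].round(4).tolist(),s["ee_pos"].round(4).tolist(),s["orientation"].round(4).tolist());print(Ro.from_quat(s["orientation"]).as_matrix().round(3))
E
python3 where.py;python3 - <<'E'
from plan import *
w=np.radians(2.7);u=np.array([-np.sin(w),np.cos(w),0]);Z=np.array([0,0,1.])
t=np.radians(20);zt=np.cos(t)*u-np.sin(t)*Z;xt=np.sin(t)*u+np.cos(t)*Z
g=np.array([.4537,-.379,.14])+.007*zt
plan([(g+[0,0,.05],Rzx(zt,xt),20)])
i,d=arm.get_image("scene");cv2.imwrite("pics/s1.png",np.hstack([cv2.resize(i[80:360,60:360],(600,560))]))
E
```

```text
6.725 [-1.0776, 0.8954, 0.7399, 0.8141, 2.5481, -0.691] [0.4529, -0.3733, 0.2556] [0.5635, 0.5893, 0.3988, -0.4197]
[[-0.013  0.999 -0.045]
 [ 0.329  0.047  0.943]
 [ 0.944 -0.003 -0.33 ]]
t 6.725 at [ 0.4529 -0.3733  0.2556] q [-1.08  0.9   0.74  0.81  2.55 -0.69]
4 x [-16.0, 0.2, 5.9, -0.0, -0.003, -0.001] -> [ 0.4536 -0.3723  0.1874]
   q [-1.07  0.93  0.87  0.67  2.42 -0.87]
```

View pics/s1.png

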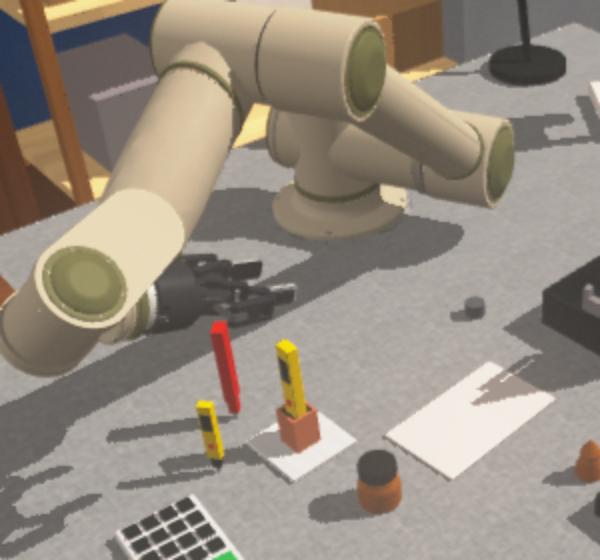

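The gripper (picture 240,290) stands tilted above the tester (290,380), clear of the red pen and the small yellow pen. I descend so that the fingers straddle it.

>>> jog_arm:
  series:
    - [[-16, 0.2, 5.9, 0, -0.003, -0.001], [-16, 0.2, 5.9, 0, -0.003, -0.001], [-16, 0.2, 5.9, 0, -0.003, -0.001], [-16, 0.2, 5.9, 0, -0.003, -0.001], [-16, 0, 5.7, 0, 0, 0], [-16, 0, 5.7, 0, 0, 0], [-15, 0, 5.7, 0, 0, 0], [0, 0, 0, 0, 0, 0]]

```text
time: 7.78
ee_pos: [0.4538, -0.3721, 0.1368]
orientation: [0.566, 0.594, 0.395, -0.415]
ft_force: [-0.1, -0.5, 0.4]
grip_width: 0.702
grasp_force: 0.0
```

```bash
python3 where.py;python3 - <<'E'
from h import *
for n in("scene",):
    i,d=arm.get_image(n);Q=cloud(n,d);H=cv2.cvtColor(i,40)
    k=(H[...,0]>18)&(H[...,0]<34)&(H[...,1]>150)&(H[...,2]>90)&(Q[...,2]>.06)&(Q[...,2]<.17)&(abs(Q[...,0]-.4535)<.03)&(abs(Q[...,1]+.379)<.03)
    p=Q[k];print(len(p),p.mean(0))
    cv2.imwrite("pics/s2.png",cv2.resize(i[190:330,110:290],(720,560)))
E
```

```text
7.775 [-1.0749, 0.9998, 0.8478, 0.6253, 2.3748, -0.9274] [0.4538, -0.3721, 0.1368] [0.5655, 0.5936, 0.3949, -0.4146]
[[-0.017  0.999 -0.046]
 [ 0.344  0.048  0.938]
 [ 0.939 -0.    -0.344]]
203 [ 0.45841864 -0.38082297  0.11893493]
```

View pics/s2.png

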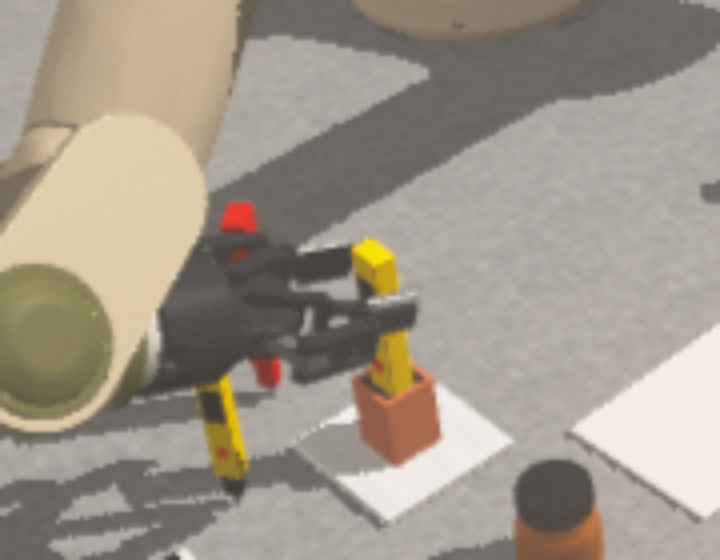

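The fingers straddle the tester (385,310) with space on both sides. I close.

>>> jog_arm:
  series:
    - [[0, 0, 0, 0, 0, 0], [0, 0, 0, 0, 0, 0], [0, 0, 0, 0, 0, 0], [0, 0, 0, 0, 0, 0], [0, 0, 0, 0, 0, 0], [0, 0, 0, 0, 0, 0]]
  grip: 10
  force: 50

```text
time: 8.57
ee_pos: [0.4538, -0.3724, 0.1386]
orientation: [0.566, 0.594, 0.395, -0.414]
ft_force: [-1.5, -0.7, 5.9]
grip_width: 0.269
grasp_force: 51.9
```

>>> jog_arm:
  series:
    - [[9.4, 0, -3.4, 0, 0, 0], [18.8, 0, -6.9, 0, 0, 0], [18.8, 0, -6.9, 0, 0, 0], [18.8, 0, -6.9, 0, 0, 0], [18.8, 0, -6.9, 0, 0, 0], [18.8, 0, -6.9, 0, 0, 0]]

```text
time: 9.32
ee_pos: [0.4537, -0.372, 0.2499]
orientation: [0.566, 0.595, 0.394, -0.413]
ft_force: [0.9, -0.4, -0.6]
grip_width: 0.273
grasp_force: 51.3
```

Run:
```python
from plan import *
Z=np.array([0,0,1.])
i,d=arm.get_image("scene");Q=cloud("scene",d);H=cv2.cvtColor(i,40)
k=(H[...,0]>18)&(H[...,0]<34)&(H[...,1]>150)&(H[...,2]>90)&(Q[...,2]>.09)&(Q[...,2]<.29)&(abs(Q[...,0]-.4535)<.04)&(abs(Q[...,1]+.379)<.05)
p=Q[k];print(len(p),p.mean(0),p[:,2].min(),p[:,2].max(),np.linalg.svd(p-p.mean(0))[2][0])
w=np.radians(6.3);u=np.array([-np.sin(w),np.cos(w),0]);t=np.radians(20)
zf=-np.sin(t)*u-np.cos(t)*Z;xf=np.cos(t)*u-np.sin(t)*Z   # tester axis -> +u
pc=np.array([.5615,-.187,.013]);s=arm.sense()
G=pc+u*.054;TC=G+.007*zf
Rf=Rzx(zf,xf)
A=plan([([.51,-.25,.27],None,40),(TC+[0,0,.08],Rf,40),(TC+[0,0,.012],None,20)])
```

```text
296 [ 0.46099992 -0.38048704  0.21436163] 0.15919715003287482 0.2769810057143909 [ 0.03004216 -0.00992896 -0.99949932]
t 9.375 at [ 0.4538 -0.3722  0.2523] q [-1.07  0.89  0.75  0.79  2.53 -0.72]
4 x [14.6, 15.6, 26.4, -0.0, 0.0, 0.0] -> [ 0.5102 -0.2499  0.2702]
   q [-0.91  0.76  0.97  0.85  2.35 -0.66]
9 x [0.6, 5.6, 26.4, 0.004, -0.173, -0.007] -> [ 0.5552 -0.1351  0.0869]
   q [-0.31  0.47  1.63 -0.4   0.93 -0.2 ]
4 x [5.6, 0.2, 16.2, 0.0, 0.0, -0.0] -> [ 0.556  -0.1359  0.0183]
   q [-0.31  0.55  1.73 -0.46  0.77 -0.11]
```

>>> jog_arm:
  series:
    - [[14.6, 15.6, 26.4, 0, 0, 0], [14.6, 15.6, 26.4, 0, 0, 0], [14.6, 15.6, 26.4, 0, 0, 0], [14.6, 15.6, 26.4, 0, 0, 0], [0.6, 5.6, 26.4, 0.004, -0.173, -0.007], [0.6, 5.6, 26.4, 0.004, -0.173, -0.007], [0.6, 5.6, 26.4, 0.004, -0.173, -0.007], [0.6, 5.6, 26.4, 0.004, -0.173, -0.007], [0.6, 5.6, 26.4, 0.004, -0.173, -0.007], [0.6, 5.6, 26.4, 0.004, -0.173, -0.007], [0.6, 5.6, 26.4, 0.004, -0.173, -0.007], [0.6, 5.6, 26.4, 0.004, -0.173, -0.007], [0.6, 5.6, 26.4, 0.004, -0.173, -0.007], [0, 0, 0, 0, 0, 0]]

```text
time: 11.12
ee_pos: [0.5539, -0.132, 0.0818]
orientation: [0.655, 0.737, -0.115, 0.123]
ft_force: [0.1, -0.6, -1.2]
grip_width: 0.266
grasp_force: 51.1
```

```bash
python3 where.py
cat > tst.py <<'E'
from plan import *
def yel(n,lo,hi,zl,zh):
    i,d=arm.get_image(n);Q=cloud(n,d);H=cv2.cvtColor(i,40)
    k=(H[...,0]>18)&(H[...,0]<34)&(H[...,1]>120)&(H[...,2]>80)&(Q[...,2]>zl)&(Q[...,2]<zh)&(Q[...,0]>lo[0])&(Q[...,0]<hi[0])&(Q[...,1]>lo[1])&(Q[...,1]<hi[1])
    p=Q[k]
    if len(p)>5:
        v=np.linalg.svd(p-p.mean(0),full_matrices=False)[2];print(n,len(p),"mean",p.mean(0).round(4),"min",p.min(0).round(4),"max",p.max(0).round(4),"axis",v[0].round(3))
    return i,p
E
python3 - <<'E'
from tst import *
for n in("scene","top"): i,p=yel(n,[.47,-.32],[.65,-.02],.03,.2);cv2.imwrite(f"pics/{n}3.png",i)
E
```

```text
11.125 [-0.3019, 0.5511, 1.5366, -0.3841, 0.956, -0.2118] [0.5539, -0.132, 0.0818] [0.6548, 0.7369, -0.1149, 0.1227]
[[-0.112  0.993  0.03 ]
 [ 0.937  0.116 -0.33 ]
 [-0.331 -0.009 -0.943]]
scene 263 mean [ 0.5639 -0.1841  0.0921] min [ 0.54   -0.2256  0.08  ] max [ 0.578  -0.1133  0.1159] axis [ 0.124 -0.992 -0.031]
top 226 mean [ 0.5619 -0.1908  0.0965] min [ 0.546  -0.226   0.0843] max [ 0.5748 -0.1267  0.1571] axis [-0.103  0.993  0.062]
```

Run:
```python
from tst import *
for n in("top","scene"):
    i,p=yel(n,[.47,-.32],[.65,-.02],.03,.2)
    if n=="top":
        c=np.polyfit(p[:,1],p[:,2],1)
        for _ in range(8):
            r=p[:,2]-np.polyval(c,p[:,1]);k=abs(r-np.median(r))<.004;c=np.polyfit(p[k,1],p[k,2],1)
        print("slope",c,k.sum(),[ (y,np.polyval(c,y).round(4)) for y in(-.226,-.13)])
```

```text
top 227 mean [ 0.5621 -0.1926  0.0976] min [ 0.5484 -0.2258  0.0843] max [ 0.5746 -0.1304  0.1056] axis [-0.115  0.993  0.022]
slope [0.01484111 0.10052238] 185 [(-0.226, np.float64(0.0972)), (-0.13, np.float64(0.0986))]
scene 266 mean [ 0.5654 -0.1869  0.095 ] min [ 0.5399 -0.2277  0.0807] max [ 0.5779 -0.1167  0.1147] axis [ 0.108 -0.993 -0.039]
```

>>> jog_arm:
  series:
    - [[5.8, 0.2, 16.5, 0, 0, 0], [5.8, 0.2, 16.5, 0, 0, 0], [5.8, 0.2, 16.5, 0, 0, 0], [5.3, 0.1, 15.1, 0, 0, 0], [0.7, 0, 1.9, 0, 0, 0], [0, 0, 0, 0, 0, 0]]

```text
time: 12.08
ee_pos: [0.5555, -0.1346, 0.0133]
orientation: [0.656, 0.736, -0.114, 0.125]
ft_force: [1.0, -0.3, -0.8]
grip_width: 0.268
grasp_force: 51.1
```

>>> jog_arm:
  series:
    - [[0.7, 0, 1.9, 0, 0, 0], [0, 0, 0, 0, 0, 0]]

```text
time: 12.32
ee_pos: [0.5554, -0.1344, 0.0113]
orientation: [0.656, 0.736, -0.114, 0.125]
ft_force: [0.1, -0.3, -1.1]
grip_width: 0.268
grasp_force: 51.1
```

>>> jog_arm:
  series:
    - [[0.7, 0, 1.9, 0, 0, 0], [0.4, 0, 0.9, 0, 0, 0], [0, 0, 0, 0, 0, 0]]

```text
time: 12.7
ee_pos: [0.5554, -0.1343, 0.0081]
orientation: [0.656, 0.736, -0.114, 0.125]
ft_force: [-0.1, 0.5, 0.2]
grip_width: 0.271
grasp_force: 51.4
```

>>> jog_arm:
  series:
    - [[0.4, 0, 0.9, 0, 0, 0], [0, 0, 0, 0, 0, 0]]

```text
time: 12.95
ee_pos: [0.5555, -0.1344, 0.0077]
orientation: [0.656, 0.736, -0.114, 0.126]
ft_force: [-2.3, 0.3, 6.8]
grip_width: 0.263
grasp_force: 54.0
```

>>> jog_arm:
  series:
    - [[0, 0, 0, 0, 0, 0], [0, 0, 0, 0, 0, 0], [0, 0, 0, 0, 0, 0], [0, 0, 0, 0, 0, 0]]
  grip: 45

```text
time: 13.45
ee_pos: [0.5552, -0.1343, 0.0069]
orientation: [0.656, 0.736, -0.114, 0.125]
ft_force: [-0.4, -0.1, 0.2]
grip_width: 0.524
grasp_force: 0.0
```

>>> jog_arm:
  series:
    - [[0, 0, -10, 0, 0, 0], [0, 0, -20, 0, 0, 0], [0, 0, -30, 0, 0, 0], [0, 0, -40, 0, 0, 0], [-10, 0, -30, 0, 0, 0]]

```text
time: 14.08
ee_pos: [0.5519, -0.0994, 0.135]
orientation: [0.655, 0.736, -0.114, 0.125]
ft_force: [-0.2, -1.0, 0.5]
grip_width: 0.523
grasp_force: 0.0
```

```bash
python3 where.py
python3 - <<'E'
from tst import *
for n in("top","scene"):
    i,p=yel(n,[.47,-.32],[.65,-.02],.008,.05);cv2.imwrite(f"pics/{n}4.png",cv2.resize(i[150:320,200:430],(690,510)) if n=="top" else i)
E
```

```text
14.075 [-0.2437, 0.4755, 1.4898, -0.3629, 1.0839, -0.2028] [0.5519, -0.0994, 0.135] [0.6555, 0.7359, -0.1139, 0.1254]
[[-0.109  0.993  0.035]
 [ 0.936  0.115 -0.332]
 [-0.334 -0.003 -0.943]]
top 284 mean [ 0.5612 -0.1749  0.022 ] min [ 0.5457 -0.2252  0.0085] max [ 0.5762 -0.1142  0.0323] axis [-0.107  0.994 -0.007]
scene 290 mean [ 0.5654 -0.176   0.0185] min [ 0.5403 -0.2292  0.0081] max [ 0.58   -0.1099  0.0271] axis [ 0.085 -0.996  0.01 ]
```

View pics/top4.png

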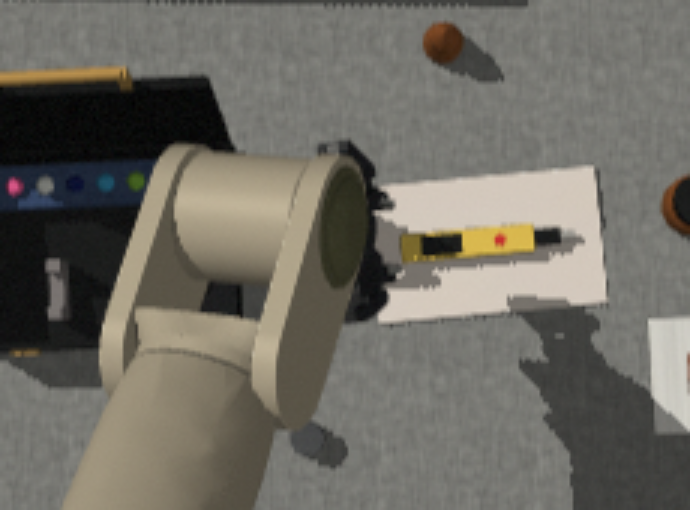

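The tester lies flat on the pad (body 400–535, 242, tip at 580) and is released. The arm covers part of the case, so I measure the forks from the stored first views, and plan the regrasp with the tool down.

Run:
```python
from tst import *
for n in("top","scene"):
    A=np.load(f"{n}0.npz");Q=cloud(n,A["d"]);
    w=np.radians(3.8);o=np.array([.5495,.138]);L=(Q[...,:2]-o)@np.array([[np.cos(w),-np.sin(w)],[np.sin(w),np.cos(w)]])
    for zl,zh in((.039,.056),(.026,.036)):
      for sg in(-1,1):
        k=(Q[...,2]>zl)&(Q[...,2]<zh)&(abs(L[...,0]+.034)<.036)&(abs(L[...,1]-sg*.045)<.02)
        p=L[k]; 
        if len(p):print(n,zl,sg,len(p),p.mean(0).round(4),p.min(0).round(4),p.max(0).round(4))
    # rims
    k=(Q[...,2]>.053)&(Q[...,2]<.063)&(abs(L[...,0])<.095)&(abs(L[...,1])<.12);p=L[k]
    print(n,"rim",np.percentile(p,[1,99],axis=0).round(4), "front", np.median(p[(p[:,0]<-.06)&(abs(p[:,1])<.09)],0).round(4),"L",np.median(p[(p[:,1]>.09)],0).round(4),"R",np.median(p[(p[:,1]<-.09)],0).round(4))
    f=p[(p[:,0]<-.07)&(abs(p[:,1])<.09)];print("front slope",np.polyfit(f[:,1],f[:,0],1) if len(f)>5 else 0,len(f))
    H=cv2.cvtColor(A["i"],40);k=(H[...,0]>12)&(H[...,0]<34)&(H[...,1]>110)&(Q[...,2]>.2)&(Q[...,2]<.31);p=Q[k]
    if len(p)>5:print(n,"bar",p.mean(0).round(4),p.min(0).round(4),p.max(0).round(4))
u=np.array([-.107,.994,0]);Z=np.array([0,0,1.])
Rd=Rzx(-Z,u);g=np.array([.561,-.186,.007])
plan([(g+[0,0,.08],Rd,40),(g+[0,0,.01],None,25),(g,None,5)])
```

```text
top 0.039 -1 43 [-0.0307 -0.046 ] [-0.0553 -0.0524] [-0.0063 -0.0397]
top 0.039 1 44 [-0.0306  0.0443] [-0.0562  0.0373] [-0.007   0.0513]
top 0.026 -1 49 [-0.0306 -0.0471] [-0.0496 -0.0518] [-0.0134 -0.0408]
top 0.026 1 56 [-0.0315  0.0428] [-0.0555  0.0378] [-0.0115  0.0501]
top rim [[-0.0847 -0.1106]
 [ 0.0841  0.1092]] front [-0.0799 -0.0023] L [-0.0027  0.1055] R [ 0.0044 -0.1073]
front slope [-0.00052618 -0.08000013] 176
top bar [0.6555 0.145  0.2584] [0.6418 0.0694 0.2002] [0.6633 0.2419 0.2778]
scene 0.039 -1 38 [-0.0335 -0.0466] [-0.0632 -0.0541] [-0.007  -0.0348]
scene 0.039 1 18 [-0.0485  0.0429] [-0.0572  0.0361] [-0.0167  0.053 ]
scene 0.026 -1 59 [-0.0324 -0.0476] [-0.0579 -0.0549] [-0.0051 -0.0373]
scene 0.026 1 41 [-0.0384  0.0433] [-0.0599  0.0334] [-0.0186  0.0518]
scene rim [[-0.0858 -0.1136]
 [ 0.0885  0.1059]] front [-0.0794 -0.0126] L [-0.0699  0.1024] R [ 0.0075 -0.1081]
front slope [ 0.00065512 -0.07987351] 118
scene bar [-0.1099  0.94    0.2458] [-0.9937 -0.4152  0.2   ] [0.6667 1.7951 0.31  ]
t 14.175 at [ 0.5534 -0.1003  0.137 ] q [-0.24  0.47  1.49 -0.36  1.08 -0.2 ]
3 x [-24.3, -0.7, 22.8, 0.001, 0.114, 0.002] -> [ 0.5611 -0.1861  0.0872]
   q [-0.52  0.53  1.48 -0.    1.13 -0.63]
3 x [0.1, -0.0, 23.4, -0.0, 0.0, -0.0] -> [ 0.5611 -0.1859  0.017 ]
   q [-0.52  0.6   1.58 -0.    0.96 -0.63]
2 x [-0.1, -0.0, 5.0, -0.0, 0.0, -0.0] -> [ 0.5611 -0.1861  0.007 ]
   q [-0.52  0.61  1.59 -0.    0.94 -0.63]
```

>>> jog_arm:
  series:
    - [[-24.3, -0.7, 22.8, 0.001, 0.114, 0.002], [-24.3, -0.7, 22.8, 0.001, 0.114, 0.002], [-24.3, -0.7, 22.8, 0.001, 0.114, 0.002], [0, 0, 23.4, 0, 0, 0], [0, 0, 23.4, 0, 0, 0], [0, 0, 23.4, 0, 0, 0], [0, 0, 6, 0, 0, 0], [0, 0, 4, 0, 0, 0], [0, 0, 0, 0, 0, 0]]

```text
time: 15.3
ee_pos: [0.5591, -0.1862, 0.0034]
orientation: [0.668, 0.744, -0.002, -0.002]
ft_force: [0.6, 0.1, 0.5]
grip_width: 0.527
grasp_force: 0.0
```

>>> jog_arm:
  series:
    - [[0, 0, 0, 0, 0, 0], [0, 0, 0, 0, 0, 0], [0, 0, 0, 0, 0, 0], [0, 0, 0, 0, 0, 0], [0, 0, 0, 0, 0, 0]]
  grip: 10
  force: 50

```text
time: 15.92
ee_pos: [0.5608, -0.187, 0.0052]
orientation: [0.668, 0.744, -0.001, 0.001]
ft_force: [3.0, 0.6, 11.1]
grip_width: 0.263
grasp_force: 53.8
```

Run:
```python
from plan import *
w=np.radians(3.8);ux=np.array([np.cos(w),np.sin(w),0]);u=np.array([-np.sin(w),np.cos(w),0]);Z=np.array([0,0,1.])
s=arm.sense();print(Ro.from_quat(s["orientation"]).as_matrix().round(3))
bed=np.array([.5176,.1349,.033])
x0=s["ee_pos"]
plan([(x0+[0,0,.1],None,25),(bed-.07*ux+[0,0,.13],Rzx(-Z,u),40)])
```

```text
[[-0.107  0.994 -0.   ]
 [ 0.994  0.107 -0.002]
 [-0.002 -0.    -1.   ]]
t 15.925 at [ 0.5608 -0.187   0.0052] q [-0.52  0.7   1.46 -0.    0.98 -0.63]
4 x [-0.1, -0.0, -25.0, -0.0, 0.0, 0.0] -> [ 0.5609 -0.1872  0.1052]
   q [-0.52  0.52  1.44 -0.    1.18 -0.63]
9 x [36.2, -9.4, -6.5, -0.0, 0.0, 0.005] -> [0.4482 0.1301 0.163 ]
   q [ 0.03  0.25  1.7  -0.    1.2  -0.03]
```

>>> jog_arm:
  series:
    - [[0, 0, -25, 0, 0, 0], [0, 0, -25, 0, 0, 0], [0, 0, -25, 0, 0, 0], [0, 0, -25, 0, 0, 0], [36.2, -9.4, -6.5, 0, 0, 0.005], [36.2, -9.4, -6.5, 0, 0, 0.005], [36.2, -9.4, -6.5, 0, 0, 0.005], [36.2, -9.4, -6.5, 0, 0, 0.005], [36.2, -9.4, -6.5, 0, 0, 0.005], [36.2, -9.4, -6.5, 0, 0, 0.005], [36.2, -9.4, -6.5, 0, 0, 0.005], [36.2, -9.4, -6.5, 0, 0, 0.005], [36.2, -9.4, -6.5, 0, 0, 0.005], [0, 0, 0, 0, 0, 0]]

```text
time: 17.68
ee_pos: [0.4463, 0.1326, 0.163]
orientation: [0.684, 0.73, -0.001, -0.002]
ft_force: [0.1, -0.4, -1.4]
grip_width: 0.268
grasp_force: 49.4
```

Run:
```python
from tst import *
s=arm.sense();print(s["time"],s["ee_pos"].round(4),Ro.from_quat(s["orientation"]).as_matrix().round(3).tolist(),s["grip_width"])
i,d=arm.get_image("wrist");m=arm.camera_model("wrist");cv2.imwrite("pics/w5.png",i);np.savez("w5.npz",i=i,d=d,x=s["ee_pos"],q=s["orientation"])
C=cloud("wrist",d,m);M=m["tool_from_camera"];W=Ro.from_quat(s["orientation"]).apply((C@M[:3,:3].T+M[:3,3]).reshape(-1,3)).reshape(480,640,3)+s["ee_pos"]
w=np.radians(3.8);o=np.array([.5495,.138]);L=(W[...,:2]-o)@np.array([[np.cos(w),-np.sin(w)],[np.sin(w),np.cos(w)]])
for zl,zh in((.041,.05),(.028,.034),(.055,.061)):
  for sg in(-1,1):
    k=(d>0)&(W[...,2]>zl)&(W[...,2]<zh)&(abs(L[...,0]+.034)<.06)&(abs(L[...,1]-sg*.045)<.02);p=L[k]
    if len(p)>5:print(zl,sg,len(p),p.mean(0).round(4),np.percentile(p,[2,98],axis=0).round(4).tolist(),W[k][:,2].mean())
yel("top",[.4,.03],[.6,.25],.1,.3);yel("scene",[.4,.03],[.6,.25],.1,.3)
```

```text
17.675 [0.4463 0.1326 0.163 ] [[-0.065, 0.998, -0.005], [0.998, 0.065, 0.001], [0.001, -0.005, -1.0]] 0.26817516812372294
0.041 -1 508 [-0.0343 -0.0433] [[-0.06, -0.0501], [-0.0105, -0.0379]] 0.04629801493703014
0.041 1 589 [-0.0345  0.0462] [[-0.0597, 0.0403], [-0.01, 0.0518]] 0.04648589884555162
0.028 -1 633 [-0.0343 -0.0427] [[-0.0599, -0.0497], [-0.0131, -0.0377]] 0.03167331297853506
0.028 1 688 [-0.034  0.046] [[-0.0596, 0.0398], [-0.0197, 0.0519]] 0.03193041734324246
0.055 -1 16 [-0.0804 -0.0313] [[-0.0806, -0.0372], [-0.0802, -0.0255]] 0.0591209600503849
0.055 1 59 [-0.08    0.0452] [[-0.0804, 0.0268], [-0.0797, 0.064]] 0.059069296845834174
top 11 mean [0.4511 0.0922 0.1778] min [0.4417 0.0908 0.1712] max [0.4623 0.093  0.1864] axis [-0.92  -0.01  -0.391]
scene 155 mean [0.4551 0.1375 0.1759] min [0.4342 0.0885 0.1594] max [0.4953 0.206  0.219 ] axis [ 0.009  0.999 -0.047]
```

View pics/w5.png

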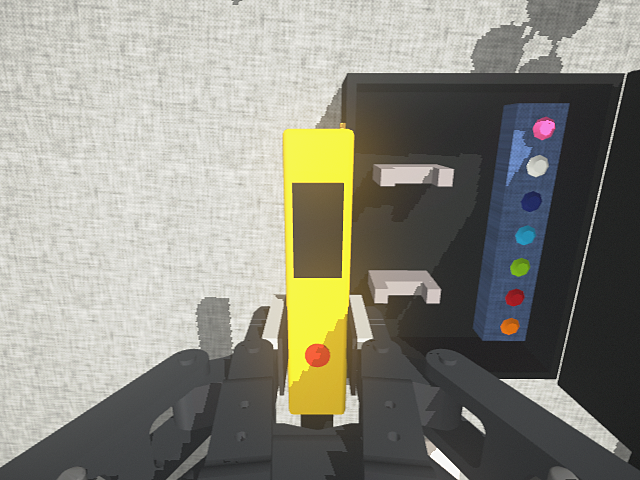

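The wrist view shows the tester held (yellow, 320,270) with the forks at (413,175) and (405,285), all in one view. I measure both in the same frame.

Run:
```python
from plan import *
A=np.load("w5.npz");i,d=A["i"],A["d"];m=arm.camera_model("wrist");M=m["tool_from_camera"];R=Ro.from_quat(A["q"])
W=R.apply((cloud("wrist",d,m)@M[:3,:3].T+M[:3,3]).reshape(-1,3)).reshape(480,640,3)+A["x"]
w=np.radians(3.8);o=np.array([.5495,.138]);L=(W[...,:2]-o)@np.array([[np.cos(w),-np.sin(w)],[np.sin(w),np.cos(w)]])
H=cv2.cvtColor(i,40)
k=(H[...,0]>18)&(H[...,0]<34)&(H[...,1]>120)&(H[...,2]>80)&(d>0)&(W[...,2]>.1)
zt=np.median(W[k][:,2]);k&=abs(W[...,2]-zt)<.003
p=L[k];print("ztop",zt,p.min(0),p.max(0))
e=[]
for y in np.arange(p[:,1].min()+.005,p[:,1].max()-.003,.01):
    q=p[abs(p[:,1]-y)<.002]
    if len(q)>10:e.append((y,q[:,0].min(),q[:,0].max()))
e=np.array(e);c=(e[:,1]+e[:,2])/2;print(e.round(4).tolist());print("mid fit",np.polyfit(e[:,0],c,1))
v=W[k];print("z slope",np.polyfit(L[k][:,1],v[:,2],1),np.polyfit(L[k][:,0],v[:,2],1))
l=(A["x"][:2]-o)@np.array([[np.cos(w),-np.sin(w)],[np.sin(w),np.cos(w)]]);print("tcp local",l)
k=(H[...,1]<60)&(H[...,2]>110)&(d>0)&(W[...,2]>.044)&(W[...,2]<.049)&(L[...,0]>-.07)&(L[...,0]<0)&(abs(L[...,1])<.06)
for sg in(-1,1):
    for s2 in(-1,1):
        q=L[k&(L[...,1]*sg>0)&((L[...,0]+.035)*s2>0)];print("prong",sg,s2,len(q),np.percentile(q,[1,99],axis=0).round(4).tolist())
```

```text
ztop 0.17987935865952814 [-0.11540966 -0.0389974 ] [-0.09046266  0.07698742]
[[-0.034, -0.1149, -0.0918], [-0.024, -0.115, -0.0915], [-0.014, -0.1153, -0.0914], [-0.004, -0.1145, -0.0917], [0.006, -0.1147, -0.0917], [0.016, -0.1149, -0.0912], [0.026, -0.1146, -0.0911], [0.036, -0.1147, -0.0914], [0.046, -0.1144, -0.0912], [0.056, -0.1145, -0.0911], [0.066, -0.1146, -0.091]]
mid fit [ 0.00587781 -0.10313725]
z slope [0.00193187 0.17981556] [-0.00755949  0.17908088]
tcp local [-0.10329869  0.00146754]
prong -1 -1 210 [[-0.06, -0.0499], [-0.0501, -0.0378]]
prong -1 1 213 [[-0.0201, -0.0507], [-0.01, -0.038]]
prong 1 -1 256 [[-0.0598, 0.0404], [-0.0498, 0.0519]]
prong 1 1 247 [[-0.0196, 0.0401], [-0.0098, 0.0515]]
```

>>> jog_arm:
  series:
    - [[-0.2, 22.9, 0, 0, 0, 0], [-0.2, 22.9, 0, 0, 0, 0], [-0.1, 22.9, 0, 0, 0, 0], [0, 0, 10, 0, 0, 0], [0, 0, 20, 0, 0, 0], [0, 0, 25, 0, 0, 0], [0, 0, 25, 0, 0, 0], [0, 0, 20, 0, 0, 0], [0, 0, 8, 0, 0, 0], [0, 0, 0, 0, 0, 0], [0, 0, 0, 0, 0, 0]]

```text
time: 19.2
ee_pos: [0.5152, 0.1347, 0.0544]
orientation: [0.685, 0.729, -0.001, -0.002]
ft_force: [0.7, 0.2, -0.6]
grip_width: 0.263
grasp_force: 49.4
```

```bash
cat > loc.py <<'E'
from plan import *
s=arm.sense();i,d=arm.get_image("wrist");m=arm.camera_model("wrist");M=m["tool_from_camera"];R=Ro.from_quat(s["orientation"])
print(s["time"],s["ee_pos"].round(4))
cv2.imwrite("pics/w%d.png"%(s["time"]*100),i)
W=R.apply((cloud("wrist",d,m)@M[:3,:3].T+M[:3,3]).reshape(-1,3)).reshape(480,640,3)+s["ee_pos"]
w=np.radians(3.8);o=np.array([.5495,.138]);L=(W[...,:2]-o)@np.array([[np.cos(w),-np.sin(w)],[np.sin(w),np.cos(w)]])
H=cv2.cvtColor(i,40)
k=(H[...,0]>18)&(H[...,0]<34)&(H[...,1]>120)&(H[...,2]>80)&(d>0)&(W[...,2]<.2)&(abs(L[...,0]+.035)<.03)
zt=np.median(W[k][:,2]);k&=abs(W[...,2]-zt)<.004
p=L[k];print("tester ztop",zt.round(4),np.percentile(p,[1,99],axis=0).round(4).tolist(),"z slope along y",np.polyfit(p[:,1],W[k][:,2],1)[0].round(4))
e=[]
for y in np.arange(p[:,1].min()+.005,p[:,1].max()-.003,.01):
    q=p[abs(p[:,1]-y)<.002]
    if len(q)>10:e.append((y,(q[:,0].min()+q[:,0].max())/2))
e=np.array(e);print("axis",np.polyfit(e[:,0],e[:,1],1).round(4))
k=(H[...,1]<60)&(H[...,2]>110)&(d>0)&(W[...,2]>.044)&(W[...,2]<.049)&(L[...,0]>-.07)&(L[...,0]<0)&(abs(L[...,1])<.06)
for sg in(-1,1):
    for s2 in(-1,1):
        q=L[k&(L[...,1]*sg>0)&((L[...,0]+.035)*s2>0)]
        if len(q)>8:print("prong",sg,s2,len(q),np.percentile(q,[1,99],axis=0).round(4).tolist())
E
python3 loc.py
```

```text
19.2 [0.5152 0.1347 0.0544]
tester ztop 0.0712 [[-0.0459, -0.0382], [-0.0224, 0.0739]] z slope along y 0.002
axis [ 0.0079 -0.0344]
prong -1 -1 26 [[-0.054, -0.0502], [-0.05, -0.043]]
prong -1 1 54 [[-0.02, -0.0502], [-0.0158, -0.0386]]
prong 1 -1 715 [[-0.0595, 0.0399], [-0.0496, 0.0517]]
prong 1 1 716 [[-0.0195, 0.0398], [-0.0097, 0.0517]]
```

>>> jog_arm:
  series:
    - [[0, 0, 8, 0, 0, 0], [0, 0, 8, 0, 0, 0], [0, 0, 5, 0, 0, 0], [0, 0, 1, 0, 0, 0], [0, 0, 0, 0, 0, 0]]

```text
time: 19.88
ee_pos: [0.5149, 0.1348, 0.0317]
orientation: [0.685, 0.729, -0.002, -0.003]
ft_force: [0.7, -0.1, -0.9]
grip_width: 0.265
grasp_force: 49.4
```

>>> jog_arm:
  series:
    - [[0, 0, 1, 0, 0, 0], [0, 0, 0, 0, 0, 0]]

```text
time: 20.12
ee_pos: [0.515, 0.1348, 0.0312]
orientation: [0.685, 0.729, -0.002, -0.002]
ft_force: [-1.6, 0.4, 3.8]
grip_width: 0.268
grasp_force: 49.9
```

Contact on the seats (3.8 N). I release and retreat straight up.

>>> jog_arm:
  series:
    - [[0, 0, 0, 0, 0, 0], [0, 0, 0, 0, 0, 0], [0, 0, 0, 0, 0, 0], [0, 0, 0, 0, 0, 0]]
  grip: 42

```text
time: 20.62
ee_pos: [0.5148, 0.1348, 0.0307]
orientation: [0.685, 0.729, -0.002, -0.003]
ft_force: [0.1, 0.6, 0.2]
grip_width: 0.494
grasp_force: 0.0
```

>>> jog_arm:
  series:
    - [[0, 0, -8, 0, 0, 0], [0, 0, -20, 0, 0, 0], [0, 0, -30, 0, 0, 0], [0, 0, -30, 0, 0, 0], [0, 0, -30, 0, 0, 0], [0, 0, 0, 0, 0, 0]]

```text
time: 21.38
ee_pos: [0.5165, 0.1348, 0.1511]
orientation: [0.685, 0.729, -0.0, -0.001]
ft_force: [0.1, 0.7, -0.5]
grip_width: 0.494
grasp_force: 0.0
```

```bash
python3 loc.py; ls pics
```

```text
21.375 [0.5165 0.1348 0.1511]
tester ztop 0.0478 [[-0.0463, -0.0385], [-0.0225, 0.0741]] z slope along y -0.0003
axis [ 0.0102 -0.0346]
prong -1 -1 228 [[-0.0598, -0.0495], [-0.0421, -0.0377]]
prong -1 1 230 [[-0.02, -0.0498], [-0.0104, -0.0377]]
prong 1 -1 282 [[-0.0595, 0.0403], [-0.0497, 0.0519]]
prong 1 1 289 [[-0.0197, 0.0401], [-0.0097, 0.0518]]
crop1.png
s1.png
s2.png
scene0.png
scene3.png
scene4.png
top0.png
top3.png
top4.png
w1920.png
w2137.png
w5.png
```

The tester is seated and level. Next, the lid: I rise in front of it, move over the bar and measure the bar in the wrist view.

Run:
```python
from plan import *
s=arm.sense()
w=np.radians(3.8);u=np.array([-np.sin(w),np.cos(w),0]);Z=np.array([0,0,1.])
plan([([.52,.1348,.335],Rzx(-Z,u),45),([.640,.143,.335],None,40)])
```

```text
t 21.425 at [0.5157 0.1347 0.1495] q [ 0.03  0.43  1.47  0.    1.24 -0.03]
5 x [-0.0, 0.8, -37.1, -0.001, -0.0, -0.001] -> [0.5201 0.1348 0.335 ]
   q [ 0.04  0.36  1.04  0.    1.75 -0.03]
4 x [0.0, 30.0, 0.0, 0.0, -0.0, 0.0] -> [0.6399 0.1429 0.3351]
   q [ 0.04  0.69  0.45  0.    2.   -0.03]
```

>>> jog_arm:
  series:
    - [[0, 0.8, -37, -0.001, 0, -0.001], [0, 0.8, -37, -0.001, 0, -0.001], [0, 0.8, -37, -0.001, 0, -0.001], [0, 0.8, -37, -0.001, 0, -0.001], [0, 0.8, -37, -0.001, 0, -0.001], [0, 30, 0, 0, 0, 0], [0, 30, 0, 0, 0, 0], [0, 30, 0, 0, 0, 0], [0, 30, 0, 0, 0, 0], [0, 0, 0, 0, 0, 0], [0, 0, 0, 0, 0, 0]]

```text
time: 22.8
ee_pos: [0.6396, 0.1429, 0.3327]
orientation: [0.683, 0.731, -0.001, -0.001]
ft_force: [-0.2, 0.6, -0.2]
grip_width: 0.491
grasp_force: 0.0
```

Run:
```python
from plan import *
s=arm.sense();i,d=arm.get_image("wrist");m=arm.camera_model("wrist");M=m["tool_from_camera"];R=Ro.from_quat(s["orientation"])
print(s["time"],s["ee_pos"].round(4),R.as_matrix().round(3).tolist());cv2.imwrite("pics/w6.png",i)
W=R.apply((cloud("wrist",d,m)@M[:3,:3].T+M[:3,3]).reshape(-1,3)).reshape(480,640,3)+s["ee_pos"]
H=cv2.cvtColor(i,40)
k=(H[...,0]>12)&(H[...,0]<34)&(H[...,1]>100)&(H[...,2]>60)&(d>0)&(W[...,2]>.2);p=W[k]
print(len(p),p.mean(0).round(4),np.percentile(p,[1,99],axis=0).round(4).tolist(),np.linalg.svd(p-p.mean(0),full_matrices=False)[2][0].round(3))
q=p[p[:,2]>np.percentile(p[:,2],80)];print("ridge",q.mean(0).round(4),len(q))
w=np.radians(3.8);print("across",np.percentile(p[:,:2]@[np.cos(w),np.sin(w)],[1,50,99]).round(4),s["ee_pos"][:2]@[np.cos(w),np.sin(w)])
```

```text
22.8 [0.6396 0.1429 0.3327] [[-0.067, 0.998, -0.003], [0.998, 0.067, 0.001], [0.001, -0.003, -1.0]]
2981 [0.654  0.1505 0.2663] [[0.6457, 0.0929, 0.2377], [0.6615, 0.1993, 0.27]] [-0.063  0.998 -0.007]
ridge [0.6545 0.1494 0.2698] 596
across [0.6567 0.6625 0.6678] 0.6476549970637476
```

View pics/w6.png

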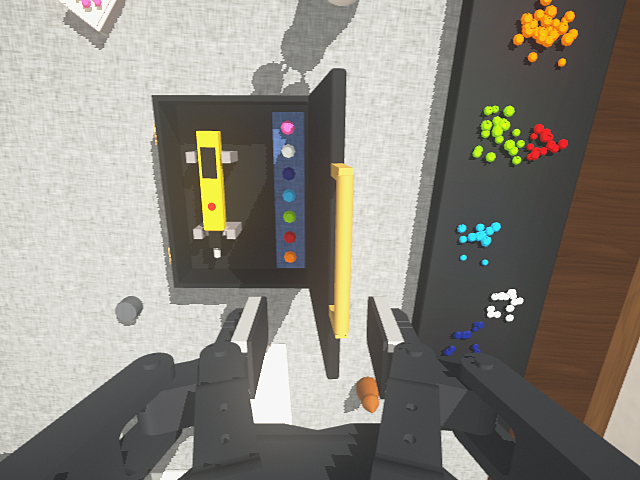

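The wrist view shows the tester lying in both forks (210,185) and the bar at (343,250), running along the case's y. I straddle it and grip lightly.

>>> jog_arm:
  series:
    - [[2, 15, 0, 0, 0, 0], [0, 0, 15, 0, 0, 0], [0, 0, 20, 0, 0, 0], [0, 0, 20, 0, 0, 0], [0, 0, 18, 0, 0, 0], [0, 0, 8, 0, 0, 0], [0, 0, 0, 0, 0, 0]]

```text
time: 23.72
ee_pos: [0.6544, 0.146, 0.2528]
orientation: [0.683, 0.731, -0.0, -0.001]
ft_force: [-1.4, 0.1, 1.0]
grip_width: 0.491
grasp_force: 0.0
```

>>> jog_arm:
  series:
    - [[0, 0, 0, 0, 0, 0], [0, 0, 0, 0, 0, 0], [0, 0, 0, 0, 0, 0], [0, 0, 0, 0, 0, 0], [0, 0, 0, 0, 0, 0], [0, 0, 0, 0, 0, 0]]
  grip: 5
  force: 20

```text
time: 24.48
ee_pos: [0.655, 0.146, 0.2533]
orientation: [0.683, 0.73, 0.001, -0.0]
ft_force: [0.3, 0.8, 5.2]
grip_width: 0.104
grasp_force: 20.7
```

```bash
python3 where.py
```

```text
24.475 [0.0428, 0.5942, 0.8679, 0.0012, 1.6791, -0.0244] [0.655, 0.146, 0.2533] [0.6829, 0.7305, 0.0005, -0.0003]
[[-0.067  0.998  0.   ]
 [ 0.998  0.067  0.001]
 [ 0.001  0.    -1.   ]]
```

```bash
cat > arc.py <<'E'
import numpy as np,sys
def arc(a,b,n,r=200):
    t=np.linspace(a,b,n+1);y=-r*np.cos(t);z=r*np.sin(t)
    return [[0,float(p),float(q),0,0,0] for p,q in zip(np.diff(y).round(1),(-np.diff(z)).round(1))]
for k in((1.675,1.0,12),(1.0,.4,11),(.4,.06,9)):print(k,arc(*k))
E
python3 arc.py
```

```text
(1.675, 1.0, 12) [[0, -11.2, -0.9, 0, 0, 0], [0, -11.2, -0.2, 0, 0, 0], [0, -11.2, 0.4, 0, 0, 0], [0, -11.2, 1.0, 0, 0, 0], [0, -11.1, 1.7, 0, 0, 0], [0, -11.0, 2.3, 0, 0, 0], [0, -10.9, 2.9, 0, 0, 0], [0, -10.7, 3.5, 0, 0, 0], [0, -10.5, 4.1, 0, 0, 0], [0, -10.2, 4.7, 0, 0, 0], [0, -9.9, 5.3, 0, 0, 0], [0, -9.6, 5.8, 0, 0, 0]]
(1.0, 0.4, 11) [[0, -9.0, 6.1, 0, 0, 0], [0, -8.7, 6.6, 0, 0, 0], [0, -8.3, 7.1, 0, 0, 0], [0, -7.9, 7.5, 0, 0, 0], [0, -7.5, 7.9, 0, 0, 0], [0, -7.0, 8.3, 0, 0, 0], [0, -6.6, 8.7, 0, 0, 0], [0, -6.1, 9.1, 0, 0, 0], [0, -5.6, 9.4, 0, 0, 0], [0, -5.1, 9.7, 0, 0, 0], [0, -4.5, 9.9, 0, 0, 0]]
(0.4, 0.06, 9) [[0, -2.8, 7.0, 0, 0, 0], [0, -2.5, 7.1, 0, 0, 0], [0, -2.3, 7.2, 0, 0, 0], [0, -2.0, 7.3, 0, 0, 0], [0, -1.7, 7.4, 0, 0, 0], [0, -1.4, 7.4, 0, 0, 0], [0, -1.2, 7.5, 0, 0, 0], [0, -0.9, 7.5, 0, 0, 0], [0, -0.6, 7.5, 0, 0, 0]]
```

>>> jog_arm:
  series:
    - [[0, -11.2, -0.9, 0, 0, 0], [0, -11.2, -0.2, 0, 0, 0], [0, -11.2, 0.4, 0, 0, 0], [0, -11.2, 1.0, 0, 0, 0], [0, -11.1, 1.7, 0, 0, 0], [0, -11.0, 2.3, 0, 0, 0], [0, -10.9, 2.9, 0, 0, 0], [0, -10.7, 3.5, 0, 0, 0], [0, -10.5, 4.1, 0, 0, 0], [0, -10.2, 4.7, 0, 0, 0], [0, -9.9, 5.3, 0, 0, 0], [0, -9.6, 5.8, 0, 0, 0], [0, 0, 0, 0, 0, 0]]

```text
time: 26.1
ee_pos: [0.5254, 0.1375, 0.2217]
orientation: [0.683, 0.731, -0.001, -0.002]
ft_force: [-0.9, 2.6, 1.8]
grip_width: 0.108
grasp_force: 20.7
```

>>> jog_arm:
  series:
    - [[0, -9.0, 6.1, 0, 0, 0], [0, -8.7, 6.6, 0, 0, 0], [0, -8.3, 7.1, 0, 0, 0], [0, -7.9, 7.5, 0, 0, 0], [0, -7.5, 7.9, 0, 0, 0], [0, 0, 0, 0, 0, 0]]

```text
time: 26.85
ee_pos: [0.4844, 0.1345, 0.1862]
orientation: [0.683, 0.731, -0.001, -0.001]
ft_force: [0.5, 3.0, -0.6]
grip_width: 0.102
grasp_force: 20.6
```

>>> jog_arm:
  series:
    - [[0, -7.0, 8.3, 0, 0, 0], [0, -6.6, 8.7, 0, 0, 0], [0, -6.1, 9.1, 0, 0, 0], [0, -5.6, 9.4, 0, 0, 0], [0, -5.1, 9.7, 0, 0, 0], [0, -4.5, 9.9, 0, 0, 0], [0, 0, 0, 0, 0, 0]]

```text
time: 27.72
ee_pos: [0.4496, 0.1321, 0.1311]
orientation: [0.683, 0.73, -0.001, -0.001]
ft_force: [-0.4, -0.4, -0.0]
grip_width: 0.107
grasp_force: 20.6
```

>>> jog_arm:
  series:
    - [[0, -2.8, 7.0, 0, 0, 0], [0, -2.5, 7.1, 0, 0, 0], [0, -2.3, 7.2, 0, 0, 0], [0, -2.0, 7.3, 0, 0, 0], [0, -1.7, 7.4, 0, 0, 0], [0, 0, 0, 0, 0, 0]]

```text
time: 28.48
ee_pos: [0.4386, 0.1315, 0.0954]
orientation: [0.683, 0.73, -0.0, -0.001]
ft_force: [0.9, -1.5, 0.1]
grip_width: 0.105
grasp_force: 20.9
```

Run:
```python
from plan import *
s=arm.sense();print(s["time"],s["ee_pos"].round(4),s["ft_force"].round(1))
i,d=arm.get_image("scene");cv2.imwrite("pics/s7.png",i[60:360,250:570]);Q=cloud("scene",d);H=cv2.cvtColor(i,40)
k=(H[...,0]>12)&(H[...,0]<34)&(H[...,1]>110)&(Q[...,2]>.06)&(Q[...,2]<.31)&(Q[...,0]>.4)&(Q[...,0]<.5)&(abs(Q[...,1]-.135)<.08);p=Q[k]
if len(p)>5:print("bar",len(p),p.mean(0).round(4))
```

```text
28.475 [0.4386 0.1315 0.0954] [ 0.9 -1.5  0.1]
bar 95 [0.4521 0.1267 0.1088]
```

View pics/s7.png

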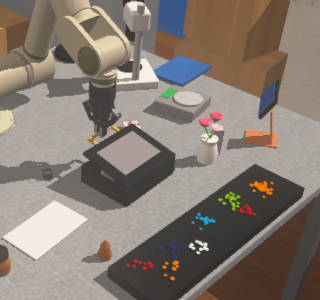

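The lid follows the gripper (bar at picture 105,135) and is about 0.21 rad open. I continue down slowly to shut.

>>> jog_arm:
  series:
    - [[0, -1.4, 7.4, 0, 0, 0], [0, -1.2, 7.5, 0, 0, 0], [0, -0.9, 7.5, 0, 0, 0], [0, -0.6, 6, 0, 0, 0], [0, -0.2, 3, 0, 0, 0], [0, 0, 0, 0, 0, 0]]

```text
time: 29.28
ee_pos: [0.4344, 0.1313, 0.0643]
orientation: [0.683, 0.731, -0.0, -0.001]
ft_force: [-1.7, -3.5, -0.2]
grip_width: 0.107
grasp_force: 21.2
```

>>> jog_arm:
  series:
    - [[0, -0.2, 2, 0, 0, 0], [0, 0, 2, 0, 0, 0], [0, 0, 2, 0, 0, 0], [0, 0, 0, 0, 0, 0]]

```text
time: 29.78
ee_pos: [0.4341, 0.1313, 0.0583]
orientation: [0.683, 0.731, -0.0, -0.001]
ft_force: [-1.1, -2.9, -0.5]
grip_width: 0.104
grasp_force: 21.3
```

>>> jog_arm:
  series:
    - [[0, 0, 1.5, 0, 0, 0], [0, 0, 1.5, 0, 0, 0], [0, 0, 0, 0, 0, 0]]

```text
time: 30.15
ee_pos: [0.4341, 0.1313, 0.0554]
orientation: [0.683, 0.731, -0.0, -0.001]
ft_force: [-2.7, -3.5, -0.1]
grip_width: 0.103
grasp_force: 21.3
```

>>> jog_arm:
  series:
    - [[0, 0, 1.5, 0, 0, 0], [0, 0, 0, 0, 0, 0]]

```text
time: 30.4
ee_pos: [0.434, 0.1313, 0.0539]
orientation: [0.683, 0.731, -0.0, -0.001]
ft_force: [-3.1, -3.1, -0.4]
grip_width: 0.104
grasp_force: 21.3
```

>>> jog_arm:
  series:
    - [[0, 0, 1.5, 0, 0, 0], [0, 0, 0, 0, 0, 0]]

```text
time: 30.65
ee_pos: [0.434, 0.1313, 0.0524]
orientation: [0.683, 0.731, -0.0, -0.001]
ft_force: [-3.8, -4.2, 0.3]
grip_width: 0.106
grasp_force: 21.3
```

>>> jog_arm:
  series:
    - [[0, 0, 1, 0, 0, 0], [0, 0, 0, 0, 0, 0]]

```text
time: 30.9
ee_pos: [0.434, 0.1313, 0.0517]
orientation: [0.683, 0.731, -0.0, -0.001]
ft_force: [-4.6, -4.5, 3.6]
grip_width: 0.107
grasp_force: 21.7
```

>>> jog_arm:
  series:
    - [[0, 0, 1, 0, 0, 0], [0, 0, 0, 0, 0, 0]]

```text
time: 31.15
ee_pos: [0.434, 0.1313, 0.0514]
orientation: [0.683, 0.731, -0.0, -0.001]
ft_force: [-7.8, -4.1, 12.5]
grip_width: 0.103
grasp_force: 22.6
```

>>> jog_arm:
  series:
    - [[0, 0, 0, 0, 0, 0], [0, 0, 0, 0, 0, 0], [0, 0, 0, 0, 0, 0]]
  grip: 20

```text
time: 31.52
ee_pos: [0.4345, 0.1315, 0.0505]
orientation: [0.683, 0.73, 0.0, -0.001]
ft_force: [-0.1, -0.9, -0.6]
grip_width: 0.238
grasp_force: 0.0
```

>>> jog_arm:
  series:
    - [[0, -2, -5, 0, 0, 0], [0, 0, -12, 0, 0, 0], [0, 0, -25, 0, 0, 0], [0, 0, -35, 0, 0, 0], [0, -25, -35, 0, 0, 0], [0, -25, -30, 0, 0, 0], [0, 0, 0, 0, 0, 0], [0, 0, 0, 0, 0, 0]]

```text
time: 32.52
ee_pos: [0.3828, 0.1277, 0.1924]
orientation: [0.683, 0.73, 0.0, -0.001]
ft_force: [0.5, -0.2, 0.3]
grip_width: 0.235
grasp_force: 0.0
```

Run:
```python
from plan import *
s=arm.sense();print(s["time"],s["ee_pos"].round(4),s["ft_force"].round(1))
i,d=arm.get_image("scene");Q=cloud("scene",d);w=np.radians(3.8);o=np.array([.5495,.138]);L=(Q[...,:2]-o)@np.array([[np.cos(w),-np.sin(w)],[np.sin(w),np.cos(w)]])
k=(abs(L[...,0])<.07)&(abs(L[...,1])<.09)&(Q[...,2]<.1)&(Q[...,2]>.02);c=np.c_[L[k],np.ones(k.sum())];print("lid plane",np.linalg.lstsq(c,Q[k][:,2],rcond=None)[0].round(4))
cv2.imwrite("pics/s8.png",i)
```

```text
32.525 [0.3828 0.1277 0.1924] [ 0.5 -0.2  0.3]
lid plane [-0.0036  0.0012  0.0694]
```

View pics/s8.png

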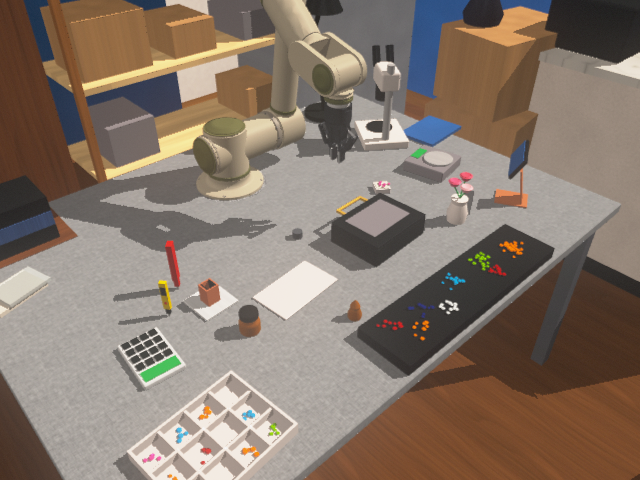

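The lid (378,225) is flat and shut: the fitted plane is level at 69 mm. The holder (209,292) is empty, the bystanders stand where they were, and the gripper (340,145) touches nothing. I hand it in.

```bash
python3 -c "
from station import arm
print(arm.close_job())"
```

```text
the job is handed in; nothing more can be done
None
```

I laid the tester flat on the pad and let go, laid it again in the two forks, then lowered the lid gently until it was shut; the job was handed in at about 32.5 s of the 64 s allowed, with no verdict shown.

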